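# Put the impact sockets back on their rail in size order

### The arm

A 6-joint arm with a two-finger parallel gripper is mounted at the origin on the work surface. World frame = base frame: x ahead of the robot, y to its left, z up, the work surface at z = 0. Lengths are in mm, angles in rad, forces in N, time in s.
With the tool pointing down it reaches from about 300 to 875 mm from the base axis. Payload 6.4 kg.
Tool frame: the origin (TCP) lies at the very end of the fingers, on their centre line; the grasp point (between the pads) lies ctrl.pinch_z behind it (ctrl.pinch_z is the distance from the TCP to the grasp point, in mm); z points along the fingers, y is the line along which they close (so a half turn about z gives the same grasp; the last joint's range is limited). The gripper opens to 88 mm and grips with 3 to 60 N. Pads are 18 mm wide; open, the fingers measure 123 mm over their backs; the gripper's body (75 mm by 187 mm) begins 45 mm behind the grasp point.
Start: joints at [-1.452, 0.181, 1.607, -0, 1.354, -0.206], TCP at [183.51, -544.945, 212.614] pointing down, gripper open.
Joint ranges: [-2.99, 2.99], [-0.89, 2.07], [0.3, 2.58], [-1.14, 4.28], [0, 2.63], [-3.12, 3.12]. Speed limits (rad/s): [2.57, 2.57, 3.01, 3.14, 3.14, 3.14].

### API

Orientations are given as [roll, pitch, yaw] about the fixed x, y, z axes, in that order (R = Rz(yaw) Ry(pitch) Rx(roll)).
In Python, from station import ctrl gives the robot as it stands.
- The arm moves only by the tool jog_arm, never from a script. Its argument "series" is a list of rows, each an object with "linear": the shift along the world's x, y, z in units of 25 mm (1.0 is 25 mm), a list of three; "angular": the turn, a rotation vector about the world's x, y, z in units of 5 degrees (1.0 is 5 degrees), a list of three; "hand": the opening, from -1 (shut) to 1 (fully open), so that 0 is half open. A call has exactly 10 rows; each row is the pose to reach, as a shift and turn from the pose commanded when the call began; what a row does not reach only later rows make up. A row lasts 1/12 s, in which the tool goes at most 41.7 mm and 7.16 degrees, less where a joint would pass 70% of its speed; a pose out of reach is approached as far as the arm can. A call with a gripper value outside its range is refused whole. The fingers move at their own pace and stop on an object; the grip force is fixed at half the most. Time passes only in rows, so rows that repeat a pose let the fingers close, or fill a call up. It gives the time, the measured TCP pose, the force, the opening and the grip force at its end, in the units of the state.
- ctrl.get_obs(): the state, without advancing time (a new reading comes with each control period).
- ctrl.read_camera(name): name is "scene" or "top"; returns the picture (420x560x3 uint8, red, green, blue); there is no depth.
- ctrl.camera_model(name): a dict with "camera_matrix" (3x3 intrinsics, pixels), "position" and "orientation" of the camera in the world. Camera axes: x right, y up, looking along -z (the intrinsics and any distortion apply to the point x, -y, -z); pixel columns grow to the right and rows downward; lengths in mm; the calibration is good to about 2 mm. A picture is of the moment at which its call begins. camera_model takes no time and is no camera call.
- ctrl.hand_in(): hands the job in; it is judged then, once.
Trained networks look in the newest picture that a camera, given by its name, has taken for a name from the list of things; names that differ only in an ending like _2 or _b are one class to them, and where a whole thing is asked for, a point or a joint stands for the part that bears it (a point fixed in the world has none). Each returns a list of dicts, best first, with "conf" (0 to 1); they miss things now and then, are a little off and sometimes report something else, mostly with a low value. They report only what shows in the picture. A call takes as long as a camera call. They do not tell look-alikes from the thing itself.
- ctrl.outline_of(query, camera): "region" (420x560 bool, what is visible of it) and "rect" ([left, top, right, bottom] in pixels, round what is visible of it).
The state is a dict: "time_s": time; "joint_pos": joint angles; "joint_vel": joint speeds; "joint_efforts": joint torques, N m; "ee_pos": TCP position; "tcp_rot": TCP orientation; "force": force on the tool from outside, world axes, zero at the start; "moment": the same for the moment, N m; "width": finger opening in mm; "finger_force": force on a finger pad.
Only numpy, scipy, OpenCV 4.12 (cv2) and the standard library are available. Lean on these libraries where they do the work, as an engineer would, in place of code of your own. Each camera call takes 0.05 s, during which the arm holds its last target. There are 200 camera calls.

### The job

Put the four impact sockets from the tray back on the socket rail, each pushed fully down over a clip's peg so that it stands upright on the clip, in order of size with the smallest next to the rail's hanging eye and the largest at the other end. Leave the oil can standing where it is.

Things in the scene. Friction and masses are not known exactly. Their poses are not given: they have to be found in the camera images.
- socket_a (a point): The smallest of four matt-black impact sockets standing in a row in the steel tray: an upright cylinder 36 mm across, 50 mm tall, hex mouth up, with a 20 mm wide, 26 mm deep hole in its underside that goes over a clip's peg. The point is its centre, 25 mm above its underside; z is its axis, its turn about z means nothing.
- socket_b (a point): The second smallest of four matt-black impact sockets standing in a row in the steel tray: an upright cylinder 44 mm across, 53 mm tall, hex mouth up, with a 20 mm wide, 26 mm deep hole in its underside that goes over a clip's peg. The point is its centre, 26.5 mm above its underside; z is its axis, its turn about z means nothing. The row's pitch is about 74 mm.
- socket_c (a point): The second largest of four matt-black impact sockets standing in a row in the steel tray: an upright cylinder 53 mm across, 57 mm tall, hex mouth up, with a 20 mm wide, 26 mm deep hole in its underside that goes over a clip's peg. The point is its centre, 28.5 mm above its underside; z is its axis, its turn about z means nothing. Tray: floor 3 mm, rim 14 mm high.
- socket_d (a point): The largest of four matt-black impact sockets standing in a row in the steel tray: an upright cylinder 62 mm across, 62 mm tall, hex mouth up, with a 20 mm wide, 26 mm deep hole in its underside that goes over a clip's peg. The point is its centre, 31 mm above its underside; z is its axis, its turn about z means nothing. Loose nuts, 24 mm tall, lie 86 mm beside the row.
- clip1 (a point): The first clip from the rail's +y end: a black plastic foot, 40 x 34 mm, with an upright tapered peg, 10 mm thick and 22 mm high. The point is on the foot's top at the peg's axis (18 mm above the bench), where a seated socket's underside rests; y runs along the rail, z up. Rail: 30 mm wide, 12 mm high; clips about 74 mm apart, nothing of it moves.
- clip2 (a point): The second clip from the rail's +y end: a black plastic foot, 40 x 34 mm, with an upright tapered peg, 10 mm thick and 22 mm high. The point is on the foot's top at the peg's axis (18 mm above the bench), where a seated socket's underside rests; y runs along the rail, z up.
- clip3 (a point): The third clip from the rail's +y end: a black plastic foot, 40 x 34 mm, with an upright tapered peg, 10 mm thick and 22 mm high. The point is on the foot's top at the peg's axis (18 mm above the bench), where a seated socket's underside rests; y runs along the rail, z up.
- clip4 (a point): The fourth clip from the rail's +y end: a black plastic foot, 40 x 34 mm, with an upright tapered peg, 10 mm thick and 22 mm high. The point is on the foot's top at the peg's axis (18 mm above the bench), where a seated socket's underside rests; y runs along the rail, z up.
- eye (a point): The rail's hanging eye: a flat steel ring, 44 mm across with a 24 mm hole, at one end of the rail (at either end from one start to another; the other end has a square black cap). The point is the ring's centre, about 62 mm beyond the nearest clip; its axes mean nothing.
- oil_can: A copper oil can, 72 mm across, its body 92 mm high and its thin bent spout up to 155 mm, standing between tray and rail towards the far side of the bench. The origin is the centre of its underside, z is up. It is loose and not to be knocked over or pushed away.
Mind the look-alikes: they are no part of the job. What is shaped like the part that bears socket_c but orange, pink or red is not meant.

How it is judged:
By the outcome, as a careful person would: the job done as asked, in the order asked, and still so for the second after the job is handed in, with the robot touching nothing.
It also fails if it takes over 109 s, if anything falls off the work surface, if the arm or the gripper's body presses on something with over 40 N, if the wrist force passes 120 N, or if a joint passes its speed limit or range.

## Working session

There is one attempt and no reset: what is moved stays moved. The work goes in short steps, Python scripts to look and compute and a tool call to move; the robot and the scene stay as the last step left them, time stands still between calls to the robot, and variables do not carry over. Pictures are saved under pics/ and viewed, at most 14 in all, crops included, and the job is handed in when it is done.

Besides the shell and the picture viewer there is one more tool, called after "Request:" by a JSON object that holds its "op" and its "data", one argument or row to a line. jog_arm: Moves the arm, as the interface text tells. Its arguments: {"type":"object","properties":{"series":{"type":"array","items":{"type":"object","properties":{"linear":{"type":"array","items":{"type":"number"}},"angular":{"type":"array","items":{"type":"number"}},"hand":{"type":"number"}}}}},"required":["series"]}

```bash
mkdir -p pics; python3 - <<'E'
from station import ctrl
import cv2
for n in ("scene","top"):
    im=ctrl.read_camera(n); cv2.imwrite(f"pics/{n}0.png",im[:,:,::-1])
    m=ctrl.camera_model(n); print(n,m)
    for q in ("socket_a","clip1","eye","oil_can"):
        for d in ctrl.outline_of(q,n): print(q,round(d["conf"],2),d["rect"],int(d["region"].sum()))
print(ctrl.pinch_z, ctrl.get_obs())
E
```

```text
scene {'camera_matrix': array([[534.78316946,   0.        , 277.83442458],
       [  0.        , 534.78316946, 218.74447857],
       [  0.        ,   0.        ,   1.        ]]), 'position': array([1071.10814966,  625.20245422, 1044.1569902 ]), 'orientation': array([ 0.68659543, -0.00921748,  2.42896031])}
socket_a 0.87 [212.7, 136.9, 230.5, 164.9] 456
socket_a 0.76 [224.4, 104.1, 242.6, 130.5] 421
socket_a 0.75 [251.6, 171.2, 263.3, 195.4] 265
socket_a 0.7 [227.2, 150.5, 251.9, 179.4] 678
socket_a 0.68 [283.3, 144.0, 302.0, 172.7] 492
socket_a 0.68 [156.7, 171.2, 182.1, 200.4] 550
socket_a 0.67 [198.2, 125.4, 213.4, 149.7] 305
clip1 0.76 [329.7, 279.7, 350.2, 303.3] 265
clip1 0.66 [355.3, 296.6, 379.3, 319.2] 311
clip1 0.56 [273.5, 251.2, 294.7, 269.9] 249
clip1 0.52 [305.9, 266.1, 327.4, 282.3] 257
eye 0.49 [382.7, 314.0, 405.9, 336.3] 259
oil_can 0.63 [202.8, 234.3, 233.0, 284.4] 1083
oil_can 0.52 [227.5, 148.6, 252.0, 177.6] 655
top {'camera_matrix': array([[430.25860425,   0.        , 276.25069503],
       [  0.        , 430.25860425, 214.35834552],
       [  0.        ,   0.   
[... 786 characters left out ...]

18.700000000000003 {'time_s': 0.5, 'joint_pos': array([-1.45231494e+00,  1.80848053e-01,  1.60707267e+00, -2.20389304e-05,
        1.35381470e+00, -2.06315589e-01]), 'joint_vel': array([-0.00195279, -0.00054449, -0.00265955,  0.00055985,  0.00123393,
       -0.00027257]), 'joint_efforts': array([-7.85854008e-04, -4.33451200e+01, -3.41875541e+01,  7.02374149e-02,
        3.19679675e-02, -3.14135082e-05]), 'ee_pos': array([ 183.48874888, -544.90053058,  212.55224164]), 'tcp_rot': array([-3.14144851e+00, -8.18153916e-06,  3.24801720e-01]), 'force': array([0.30068222, 0.93652913, 0.4535368 ]), 'moment': array([0.0136884 , 0.00024095, 0.04839938]), 'finger_force': 0.0, 'width': 87.8456564821015}
```

```bash
python3 - <<'E'
import cv2
a=cv2.imread("pics/top0.png")[120:310,120:450]; cv2.imwrite("pics/top0c.png",cv2.resize(a,None,fx=2.42,fy=2.42,interpolation=cv2.INTER_CUBIC))
a=cv2.imread("pics/scene0.png")[90:350,130:430]; cv2.imwrite("pics/scene0c.png",cv2.resize(a,None,fx=2.3,fy=2.3,interpolation=cv2.INTER_CUBIC))
E
```

```text
(no output)
```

View pics/top0c.png

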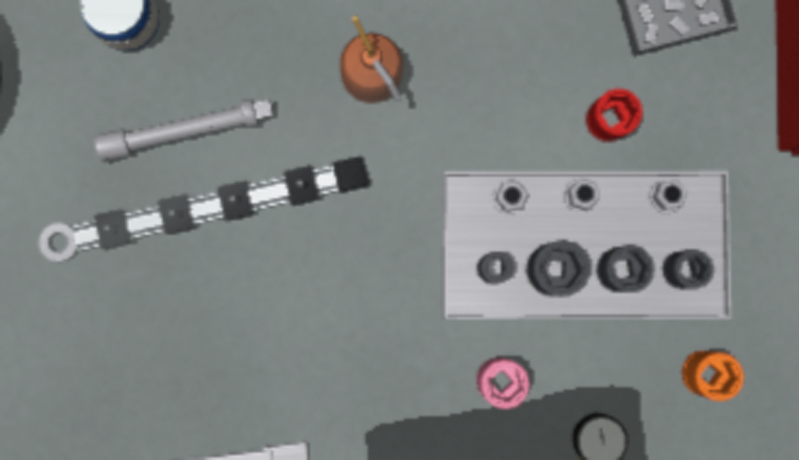

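View pics/scene0c.png

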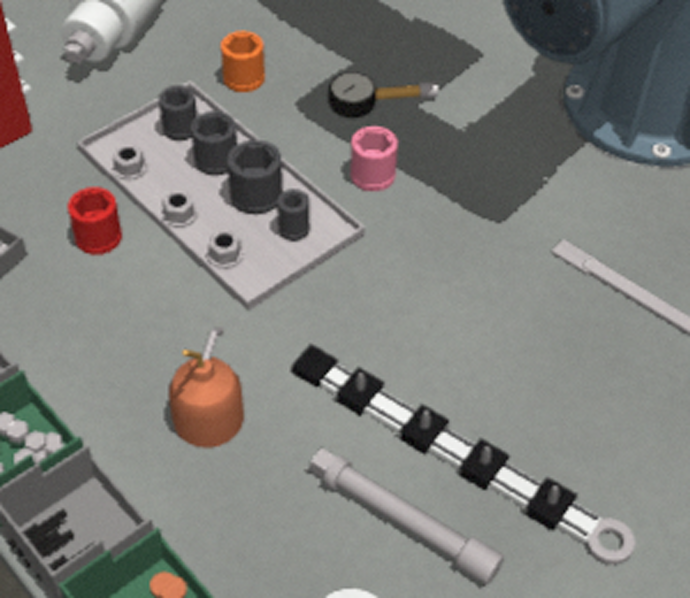

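The top view shows the eye at the left end of the rail (+y, crop 57,241), so clip1 is next to it. That gives a→clip1, b→clip2, c→clip3 and d→clip4. The black sockets in the tray, from left, are a (497,268), d (559,268), c (625,268) and b (688,268). The red, orange and pink sockets outside the tray are look-alikes. Next I'll work out the positions.

```bash
cat > h.py <<'E'
from station import ctrl
import cv2, numpy as np
from scipy.optimize import least_squares
from scipy.spatial.transform import Rotation as Ro
def proj(P,n):
    m=ctrl.camera_model(n); c=(np.atleast_2d(P)-m["position"])@Ro.from_euler("xyz",m["orientation"]).as_matrix()
    c=c*[1,-1,-1]; u=c@m["camera_matrix"].T; return u[:,:2]/u[:,2:]
def ray(uv,n,z):
    f=lambda p:(proj([p[0],p[1],z],n)[0]-uv)
    return least_squares(f,[450,0]).x
def cyl(x,y,d,z0,z1):
    t=np.linspace(0,2*np.pi,40); r=d/2
    return np.array([[x+r*np.cos(a),y+r*np.sin(a),z] for z in (z0,z1) for a in t])
def hullmask(sets,n):
    S=8; im=np.zeros((420*S//4,560*S//4),np.uint8)  # unused scale kept simple
    im=np.zeros((1680,2240),np.uint8)
    for P in sets: cv2.fillConvexPoly(im,cv2.convexHull(np.round((proj(P,n)+.5)*4).astype(np.int32)),1)
    return im
def cen(m):
    v,u=np.nonzero(m); return np.array([u.mean(),v.mean()])
def fit(reg,n,model,z):
    k,l,s,_=cv2.connectedComponentsWithStats(reg.astype(np.uint8)); reg=l==1+np.argmax(s[1:,4])
    c=cen(reg); p=ray(c,n,z)
    for _ in range(4):
        m=(cen(hullmask(model(*p),n))+.5)/4-.5
        p=p+ray(c,n,z)-ray(m,n,z)
    big=cv2.resize(reg.astype(np.uint8),(2240,1680),interpolation=cv2.INTER_NEAREST); M=hullmask(model(*p),n)
    return p,(big&M).sum()/(big|M).sum()
E
python3 - <<'E'
from h import *
D={"a":(36,50),"b":(44,53),"c":(53,57),"d":(62,62)}
for n in ("scene","top"):
    ctrl.read_camera(n)
    for d in ctrl.outline_of("socket_a",n):
        best=[(k,)+fit(d["region"],n,lambda x,y:[cyl(x,y,D[k][0],3,3+D[k][1])],30) for k in D]
        print(n,np.round(cen(d["region"])),*[(b[0],b[1].round(1).tolist(),round(b[2],2)) for b in best if b[2]>=max(q[2] for q in best)-.04])
    for d in ctrl.outline_of("clip1",n):
        def mod(x,y):
            a=Ro.from_euler("z",13,degrees=True).as_matrix()
            B=np.array([[i*17,j*20,z] for i in(-1,1) for j in(-1,1) for z in(0,18)])@a.T+[x,y,0]
            return [B,cyl(x,y,9,18,40)]
        p,s=fit(d["region"],n,mod,15); print(n,"clip",np.round(cen(d["region"])),p.round(1),round(s,2))
    for d in ctrl.outline_of("eye",n)[:1]: print("eye",ray(cen(d["region"]),n,6).round(1))
    for d in ctrl.outline_of("oil_can",n)[:1]: print("can",fit(d["region"],n,lambda x,y:[cyl(x,y,72,0,85)],50))
E
```

```text
scene [292. 159.] ('b', [354.7, -132.8], np.float64(0.84)) ('c', [356.1, -131.3], np.float64(0.87))
scene [240. 167.] ('d', [482.8, -195.8], np.float64(0.96))
scene [222. 150.] ('c', [479.2, -277.3], np.float64(0.86))
scene [235. 116.] ('c', [364.3, -370.4], np.float64(0.9))
scene [257. 183.] ('a', [482.9, -123.7], np.float64(0.9))Traceback (most recent call last):
  File "<stdin>", line 6, in <module>
  File "h.py", line 26, in fit
    p=p+ray(c,n,z)-ray(m,n,z)
                   ~~~^^^^^^^
  File "h.py", line 10, in ray
    return least_squares(f,[450,0]).x
           ~~~~~~~~~~~~~^^^^^^^^^^^
    return func(*args, **kwargs)
    result = trf(vector_fun.fun, vector_fun.jac, x0, f0, J0, lb, ub, ftol, xtol,
                 gtol, max_nfev, x_scale, loss_function, tr_solver,
                 tr_options.copy(), verbose, callback=callback_wrapped)
    return trf_no_bounds(
        fun, jac, x0, f0, J0, ftol, xtol, gtol, max_nfev, x_scale,
        loss_function, tr_solver, tr_options, verbose, callback=callback)
    J = jac(x)
    self._update_jac()
    ~~~~~~~~~~~~~~~~^^
    self.J = sel
[... 587 characters left out ...]

    df = [f_eval - f0 for f_eval in f_evals]
                                    ^^^^^^^
    f = np.atleast_1d(self.fun(x, *self.args, **self.kwargs))
                      ~~~~~~~~^^^^^^^^^^^^^^^^^^^^^^^^^^^^^^
    return np.atleast_1d(self.fun(x))
                         ~~~~~~~~^^^
    return self.f(x, *self.args, **self.kwargs)
           ~~~~~~^^^^^^^^^^^^^^^^^^^^^^^^^^^^^^
  File "h.py", line 9, in <lambda>
    f=lambda p:(proj([p[0],p[1],z],n)[0]-uv)
                ~~~~^^^^^^^^^^^^^^^^^
  File "h.py", line 6, in proj
    m=ctrl.camera_model(n); c=(np.atleast_2d(P)-m["position"])@Ro.from_euler("xyz",m["orientation"]).as_matrix()
ValueError: time passes only in moves, steps and waits
```

```bash
python3 - <<'E'
s=open('h.py').read()
s=s.replace("def proj(P,n):\n    m=ctrl.camera_model(n);","CM={n:ctrl.camera_model(n) for n in ('scene','top')}\ndef proj(P,n):\n    m=CM[n];")
s=s.replace("    S=8; im=np.zeros((420*S//4,560*S//4),np.uint8)  # unused scale kept simple\n","")
open('h.py','w').write(s)
E
cat > see.py <<'E'
from h import *
D={"a":(36,50),"b":(44,53),"c":(53,57),"d":(62,62)}
def mod(x,y):
    a=Ro.from_euler("z",13,degrees=True).as_matrix()
    B=np.array([[i*17,j*20,z] for i in(-1,1) for j in(-1,1) for z in(0,18)])@a.T+[x,y,0]
    return [B,cyl(x,y,9,18,40)]
for n in ("scene","top"):
    ctrl.read_camera(n)
    for d in ctrl.outline_of("socket_a",n):
        best=[(k,)+fit(d["region"],n,lambda x,y:[cyl(x,y,D[k][0],3,3+D[k][1])],30) for k in D]
        print(n,np.round(cen(d["region"])),*[(b[0],b[1].round(1).tolist(),round(b[2],2)) for b in best if b[2]>=max(q[2] for q in best)-.04])
    for d in ctrl.outline_of("clip1",n):
        p,s=fit(d["region"],n,mod,15); print(n,"clip",np.round(cen(d["region"])),p.round(1),round(s,2))
    for d in ctrl.outline_of("eye",n)[:1]: print("eye",ray(cen(d["region"]),n,6).round(1))
    for d in ctrl.outline_of("oil_can",n)[:1]: print("can",fit(d["region"],n,lambda x,y:[cyl(x,y,72,0,85)],50))
print(ctrl.get_obs()["time_s"])
E
python3 see.py
```

```text
scene [235. 116.] ('c', [365.1, -369.1], np.float64(0.93))
scene [207. 138.] ('a', [480.2, -349.5], np.float64(0.81)) ('b', [481.2, -348.0], np.float64(0.85))
scene [291. 159.] ('c', [356.4, -132.2], np.float64(0.91))
scene [222. 151.] ('b', [480.5, -278.5], np.float64(0.81)) ('c', [481.6, -276.5], np.float64(0.85))
scene [240. 166.] ('d', [481.8, -196.3], np.float64(0.94))
scene [171. 185.] ('c', [659.0, -260.0], np.float64(0.95))
scene [257. 183.] ('a', [482.0, -126.5], np.float64(0.91))
scene clip [340. 291.] [540.9 239. ] 0.75
scene clip [285. 259.] [575.8  93.3] 0.74
scene clip [368. 308.] [524.5 311.8] 0.74
scene clip [313. 276.] [557.9 169.8] 0.72
eye [508.5 377.2]
can (array([714.32002233,  22.90415715]), np.float64(0.7770230494045193))
top [404. 231.] ('a', [483.2, -346.9], np.float64(0.76))
top [217. 203.] ('a', [557.2, 169.5], np.float64(0.79))
top [414. 275.] ('c', [363.4, -371.2], np.float64(0.92))
top [325. 231.] ('a', [482.6, -126.6], np.float64(0.68))
top [351. 231.] ('d', [482.3, -196.4], np.float64(0.86))
top [328. 278.] ('c', [353.2, -134.4], np.float64(0.81))
top [374. 167.] ('c', [657.9, -262.0], np.float64(0.86))
top [378. 231.] ('c', [482.4, -273.2], np.float64(0.89))
top clip [244. 196.] [578.   96.5] 0.78
top clip [192. 208.] [542.6 241.2] 0.73
top clip [217. 203.] [559.  172.6] 0.7
top clip [166. 215.] [525.  313.9] 0.72
eye [508.5 380.2]
can (array([707.94761882,  15.68110381]), np.float64(0.8454753625646679))
1.1
```

Both cameras agree to about 3 mm. From the fits:
- **Socket row:** x≈482, with y at a −126, d −197.5, c −273.5 and b −347.5.
- **Clips 1 to 4:** (525,313), (542,241), (559,169) and (576,97).

The gap between d and c is narrower than a finger, so I'll close across the row and the rail at yaw≈103.6°. I'll start with b.

Request:
{"op": "jog_arm", "data": {
  "series": [
    {"linear": [6,4,0],"angular": [0,0,8.5],"hand": 1},
    {"linear": [11.95,7.9,-1.5],"angular": [0,0,8.5],"hand": 1},
    {"linear": [11.95,7.9,-3.7],"angular": [0,0,8.5],"hand": 1},
    {"linear": [11.95,7.9,-3.7],"angular": [0,0,8.5],"hand": 1},
    {"linear": [11.95,7.9,-3.7],"angular": [0,0,8.5],"hand": 1},
    {"linear": [11.95,7.9,-3.7],"angular": [0,0,8.5],"hand": 1},
    {"linear": [11.95,7.9,-3.7],"angular": [0,0,8.5],"hand": 1},
    {"linear": [11.95,7.9,-3.7],"angular": [0,0,8.5],"hand": 1},
    {"linear": [11.95,7.9,-3.7],"angular": [0,0,8.5],"hand": 1},
    {"linear": [11.95,7.9,-3.7],"angular": [0,0,8.5],"hand": 1}
  ]
}}

```text
time_s: 1.93
ee_pos: [485.7, -342.0, 117.5]
tcp_rot: [-3.139, -0.003, 1.072]
force: [-0.8, -0.4, 0.2]
width: 88.4
finger_force: 0.0
```

Request:
{"op": "jog_arm", "data": {
  "series": [
    {"linear": [0,0,0],"angular": [0,0,8.5],"hand": 1},
    {"linear": [0,0,0],"angular": [0,0,8.5],"hand": 1},
    {"linear": [0,0,0],"angular": [0,0,8.5],"hand": 1},
    {"linear": [0,0,0],"angular": [0,0,8.5],"hand": 1},
    {"linear": [0,0,0],"angular": [0,0,8.5],"hand": 1},
    {"linear": [0,0,0],"angular": [0,0,8.5],"hand": 1},
    {"linear": [0,0,-1],"angular": [0,0,8.5],"hand": 1},
    {"linear": [0,0,-1],"angular": [0,0,8.5],"hand": 1},
    {"linear": [0,0,-1],"angular": [0,0,8.5],"hand": 1},
    {"linear": [0,0,-1],"angular": [0,0,8.5],"hand": 1}
  ]
}}

```text
time_s: 2.77
ee_pos: [482.1, -347.7, 95.5]
tcp_rot: [-3.141, -0.0, 1.807]
force: [-1.2, -0.0, 0.6]
width: 87.7
finger_force: 0.0
```

Request:
{"op": "jog_arm", "data": {
  "series": [
    {"linear": [0,0,-1.5],"hand": 1},
    {"linear": [0,0,-2.6],"hand": 1},
    {"linear": [0,0,-3],"hand": 1},
    {"linear": [0,0,-3],"hand": 1},
    {"linear": [0,0,-3],"hand": 1},
    {"linear": [0,0,-3],"hand": -0.5},
    {"linear": [0,0,-3],"hand": -0.5},
    {"linear": [0,0,-3],"hand": -0.5},
    {"linear": [0,0,-3],"hand": -0.5},
    {"linear": [0,0,-3],"hand": -0.5}
  ]
}}

```text
schema error: expected keys linear, angular, hand
```

Request:
{"op": "jog_arm", "data": {
  "series": [
    {"linear": [0,0,-1.5],"angular": [0,0,0],"hand": 1},
    {"linear": [0,0,-2.6],"angular": [0,0,0],"hand": 1},
    {"linear": [0,0,-3],"angular": [0,0,0],"hand": 1},
    {"linear": [0,0,-3],"angular": [0,0,0],"hand": 1},
    {"linear": [0,0,-3],"angular": [0,0,0],"hand": 1},
    {"linear": [0,0,-3],"angular": [0,0,0],"hand": -0.5},
    {"linear": [0,0,-3],"angular": [0,0,0],"hand": -0.5},
    {"linear": [0,0,-3],"angular": [0,0,0],"hand": -0.5},
    {"linear": [0,0,-3],"angular": [0,0,0],"hand": -0.5},
    {"linear": [0,0,-3],"angular": [0,0,0],"hand": -0.5}
  ]
}}

```text
time_s: 3.6
ee_pos: [482.6, -347.7, 20.9]
tcp_rot: [3.141, 0.001, 1.808]
force: [0.1, 0.4, 0.0]
width: 56.8
finger_force: 0.0
```

Request:
{"op": "jog_arm", "data": {
  "series": [
    {"linear": [0,0,0],"angular": [0,0,0],"hand": -0.8},
    {"linear": [0,0,0],"angular": [0,0,0],"hand": -0.8},
    {"linear": [0,0,0],"angular": [0,0,0],"hand": -0.8},
    {"linear": [0,0,0],"angular": [0,0,0],"hand": -0.8},
    {"linear": [0,0,0],"angular": [0,0,0],"hand": -0.8},
    {"linear": [0,0,0],"angular": [0,0,0],"hand": -0.8},
    {"linear": [0,0,0.6],"angular": [0,0,0],"hand": -0.8},
    {"linear": [0,0,1.6],"angular": [0,0,0],"hand": -0.8},
    {"linear": [0,0,2.8],"angular": [0,0,0],"hand": -0.8},
    {"linear": [0,0,4.0],"angular": [0,0,0],"hand": -0.8}
  ]
}}

```text
time_s: 4.43
ee_pos: [481.1, -346.4, 119.4]
tcp_rot: [-3.14, -0.003, 1.808]
force: [-0.1, -0.8, -3.8]
width: 42.0
finger_force: 30.1
```

Request:
{"op": "jog_arm", "data": {
  "series": [
    {"linear": [0.1,1,0.2],"angular": [0,0,0],"hand": -0.8},
    {"linear": [0.3,2.6,0.2],"angular": [0,0,0],"hand": -0.8},
    {"linear": [0.4,4.2,0.2],"angular": [0,0,0],"hand": -0.8},
    {"linear": [0.6,5.8,0.2],"angular": [0,0,0],"hand": -0.8},
    {"linear": [0.75,7.4,0.2],"angular": [0,0,0],"hand": -0.8},
    {"linear": [0.9,9,0.2],"angular": [0,0,0],"hand": -0.8},
    {"linear": [1.05,10.6,0.2],"angular": [0,0,0],"hand": -0.8},
    {"linear": [1.2,12.2,0.2],"angular": [0,0,0],"hand": -0.8},
    {"linear": [1.4,13.8,0.2],"angular": [0,0,0],"hand": -0.8},
    {"linear": [1.55,15.4,0.2],"angular": [0,0,0],"hand": -0.8}
  ]
}}

```text
time_s: 5.27
ee_pos: [520.3, 39.6, 124.5]
tcp_rot: [-3.141, -0.0, 1.808]
force: [0.9, 0.4, -2.9]
width: 42.5
finger_force: 30.2
```

Request:
{"op": "jog_arm", "data": {
  "series": [
    {"linear": [0.2,1.6,0],"angular": [0,0,0],"hand": -0.8},
    {"linear": [0.3,3.2,0],"angular": [0,0,0],"hand": -0.8},
    {"linear": [0.45,4.8,0],"angular": [0,0,0],"hand": -0.8},
    {"linear": [0.6,6.4,0],"angular": [0,0,0],"hand": -0.8},
    {"linear": [0.8,7.6,0],"angular": [0,0,0],"hand": -0.8},
    {"linear": [0.84,8.13,0],"angular": [0,0,0],"hand": -0.8},
    {"linear": [0.84,8.13,0],"angular": [0,0,0],"hand": -0.8},
    {"linear": [0.84,8.13,-0.5],"angular": [0,0,0],"hand": -0.8},
    {"linear": [0.84,8.13,-1],"angular": [0,0,0],"hand": -0.8},
    {"linear": [0.84,8.13,-1],"angular": [0,0,0],"hand": -0.8}
  ]
}}

```text
time_s: 6.1
ee_pos: [539.3, 238.6, 95.9]
tcp_rot: [-3.135, 0.0, 1.807]
force: [-1.3, -0.2, -3.7]
width: 42.3
finger_force: 30.2
```

Request:
{"op": "jog_arm", "data": {
  "series": [
    {"linear": [0,0,-0.5],"angular": [0,0,0],"hand": -0.8},
    {"linear": [0,0,-1],"angular": [0,0,0],"hand": -0.8},
    {"linear": [0,0,-1.4],"angular": [0,0,0],"hand": -0.8},
    {"linear": [0,0,-1.4],"angular": [0,0,0],"hand": -0.8},
    {"linear": [0,0,-1.4],"angular": [0,0,0],"hand": -0.8},
    {"linear": [0,0,-1.4],"angular": [0,0,0],"hand": -0.8},
    {"linear": [0,0,-1.4],"angular": [0,0,0],"hand": -0.8},
    {"linear": [0,0,-1.4],"angular": [0,0,0],"hand": -0.8},
    {"linear": [0,0,-1.4],"angular": [0,0,0],"hand": -0.8},
    {"linear": [0,0,-1.4],"angular": [0,0,0],"hand": -0.8}
  ]
}}

```text
time_s: 6.93
ee_pos: [542.3, 241.0, 65.6]
tcp_rot: [3.141, -0.0, 1.808]
force: [-0.4, -0.2, -3.4]
width: 42.2
finger_force: 30.2
```

```bash
python3 - <<'E'
from h import *
im=ctrl.read_camera("scene")[:,:,::-1]; print(ctrl.get_obs()["ee_pos"])
a=im[190:350,240:440]; cv2.imwrite("pics/s1.png",cv2.resize(a,None,fx=3.7,fy=3.7,interpolation=cv2.INTER_CUBIC))
print([((proj(p,"scene")[0]-[240,190])*3.7).round() for p in ([542,240.7,40],[542,240.7,18],[542,240.7,45])])
E
```

```text
[542.19381773 240.91680705  65.46509472]
[array([374., 349.]), array([370., 368.]), array([375., 344.])]
```

View pics/s1.png

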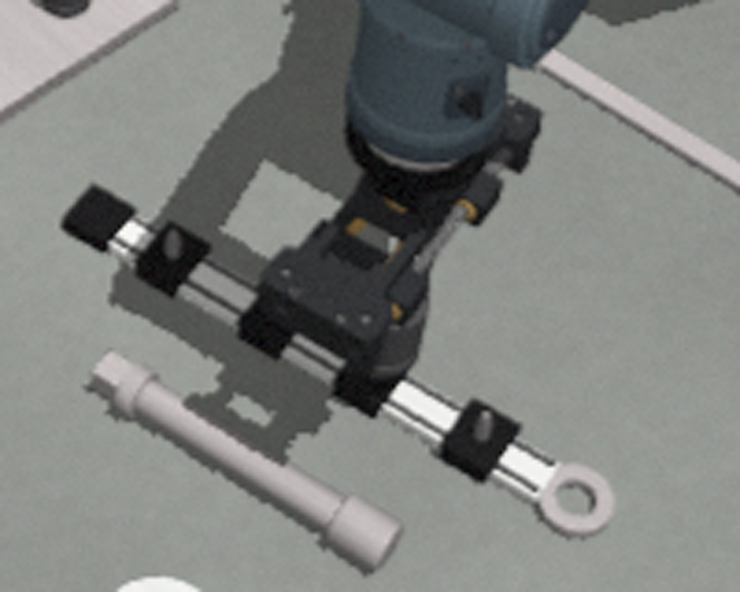

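```bash
python3 - <<'E'
from h import *
im=ctrl.read_camera("scene")[:,:,::-1]
o=np.array([310,250]); k=8
a=cv2.resize(im[250:325,310:400],None,fx=k,fy=k,interpolation=cv2.INTER_CUBIC)
for P,c in ((cyl(542.2,240.9,44,48.5,48.5),(0,255,0)),(cyl(542.2,240.9,44,101.5,101.5),(255,255,0)),(cyl(525,313,9,40,40),(0,0,255)),(cyl(525,313,10,18,18),(0,0,255))):
    cv2.polylines(a,[np.round((proj(P,"scene")+.5-o)*k).astype(np.int32)[:40]],True,c,1)
cv2.imwrite("pics/s2.png",a)
E
```

```text
(no output)
```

View pics/s2.png

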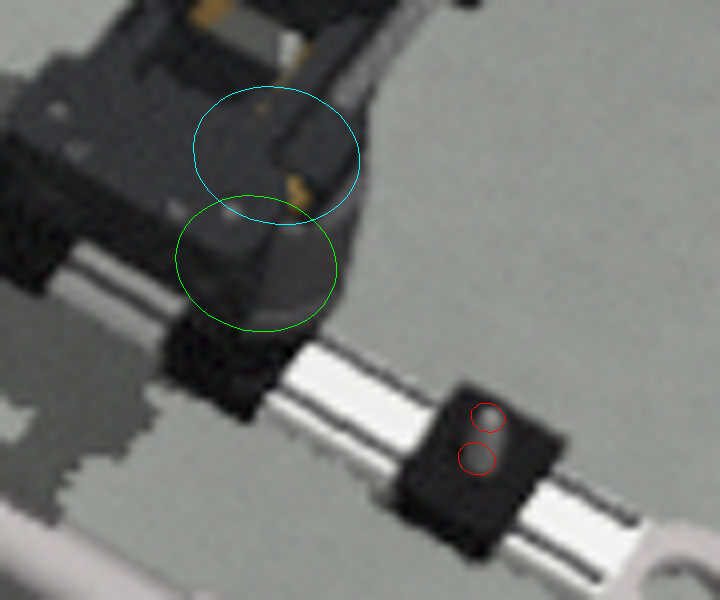

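The held socket and the clip1 peg both sit about 1 px to the right of my projection. They share the same bias, so they line up with each other. I'll lower it.

Request:
{"op": "jog_arm", "data": {
  "series": [
    {"linear": [0,0,-0.2],"angular": [0,0,0],"hand": -0.8},
    {"linear": [0,0,-0.4],"angular": [0,0,0],"hand": -0.8},
    {"linear": [0,0,-0.6],"angular": [0,0,0],"hand": -0.8},
    {"linear": [0,0,-0.8],"angular": [0,0,0],"hand": -0.8},
    {"linear": [0,0,-0.95],"angular": [0,0,0],"hand": -0.8},
    {"linear": [0,0,-1.1],"angular": [0,0,0],"hand": -0.8},
    {"linear": [0,0,-1.2],"angular": [0,0,0],"hand": -0.8},
    {"linear": [0,0,-1.24],"angular": [0,0,0],"hand": -0.8},
    {"linear": [0,0,-1.24],"angular": [0,0,0],"hand": -0.8},
    {"linear": [0,0,-1.24],"angular": [0,0,0],"hand": -0.8}
  ]
}}

```text
time_s: 7.87
ee_pos: [542.1, 240.8, 35.3]
tcp_rot: [-3.142, 0.0, 1.809]
force: [-4.4, -0.1, 6.1]
width: 42.4
finger_force: 30.2
```

Request:
{"op": "jog_arm", "data": {
  "series": [
    {"linear": [0,0,-1.24],"angular": [0,0,0],"hand": 0.6},
    {"linear": [0,0,0],"angular": [0,0,0],"hand": 0.6},
    {"linear": [0,0,0],"angular": [0,0,0],"hand": 0.6},
    {"linear": [0,0,0],"angular": [0,0,0],"hand": 0.6},
    {"linear": [0,0,0],"angular": [0,0,0],"hand": 0.6},
    {"linear": [0,0,0.6],"angular": [0,0,0],"hand": 0.6},
    {"linear": [0,0,1.6],"angular": [0,0,0],"hand": 0.6},
    {"linear": [0,0,2.6],"angular": [0,0,0],"hand": 0.6},
    {"linear": [0,0,3.4],"angular": [0,0,0],"hand": 1},
    {"linear": [0,0,3.4],"angular": [0,0,0],"hand": 1}
  ]
}}

```text
time_s: 8.7
ee_pos: [545.8, 241.8, 125.6]
tcp_rot: [3.13, 0.0, 1.808]
force: [1.1, 0.2, 0.8]
width: 81.7
finger_force: 0.0
```

My first row there wrongly commanded a 31 mm dip, so I'll check for damage before going on.

```bash
cat > chk.py <<'E'
from h import *
import sys
D={"a":(36,50),"b":(44,53),"c":(53,57),"d":(62,62)}
C={"a":(525,313),"b":(542,240.8),"c":(559,168.8),"d":(576.3,96.8)}
names=sys.argv[1]
for n in ("scene","top"):
    im=ctrl.read_camera(n)
    for d in ctrl.outline_of("socket_a",n):
        for k in D:
            z0=18 if k in names else 3
            p,s=fit(d["region"],n,lambda x,y:[cyl(x,y,D[k][0],z0,z0+D[k][1])],z0+27)
            if (k in names and np.hypot(*(p-C[k]))<40) or (k not in names and abs(p[0]-482)<30 and s>.7): print(n,k,p.round(1),round(s,2))
    if n=="scene": cv2.imwrite(sys.argv[2],cv2.resize(im[90:340,180:430,::-1],None,fx=2.4,fy=2.4,interpolation=cv2.INTER_CUBIC))
o=ctrl.get_obs(); print(o["time_s"],o["ee_pos"],o["force"])
E
python3 chk.py b pics/s3.png
```

```text
scene c [ 480.6 -276.9] 0.82
scene a [ 482.2 -127.7] 0.92
scene b [537.8 243.9] 0.86
top d [ 481.5 -195.3] 0.89
top b [539.2 229.8] 0.44
top a [ 482.3 -125.4] 0.86
top c [ 482.6 -273.5] 0.79
8.9 [541.3200817  240.6355213  118.36935265] [ 0.48521197  0.38976329 -0.91663058]
```

View pics/s3.png

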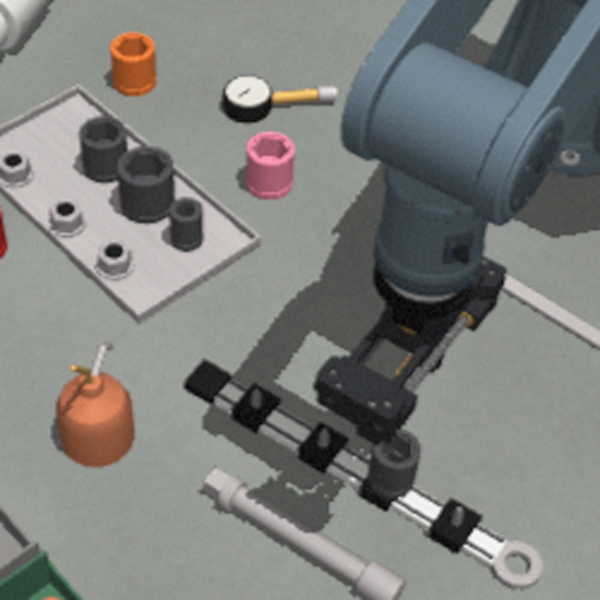

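Socket b stands upright on clip2, at crop (395,463), and nothing else has moved. Next is c. I'll travel in straight lines, since the speed clamp does the pacing.

Request:
{"op": "jog_arm", "data": {
  "series": [
    {"linear": [-0.2,-1.6,0.2],"angular": [0,0,0],"hand": 1},
    {"linear": [-0.37,-3.2,0.2],"angular": [0,0,0],"hand": 1},
    {"linear": [-0.56,-4.8,0.2],"angular": [0,0,0],"hand": 1},
    {"linear": [-0.75,-6.4,0.2],"angular": [0,0,0],"hand": 1},
    {"linear": [-0.93,-8,0.2],"angular": [0,0,0],"hand": 1},
    {"linear": [-1.12,-9.6,0.2],"angular": [0,0,0],"hand": 1},
    {"linear": [-1.3,-11.2,0.2],"angular": [0,0,0],"hand": 1},
    {"linear": [-1.5,-12.8,0.2],"angular": [0,0,0],"hand": 1},
    {"linear": [-1.68,-14.4,0.2],"angular": [0,0,0],"hand": 1},
    {"linear": [-1.9,-16,0.2],"angular": [0,0,0],"hand": 1}
  ]
}}

```text
time_s: 9.73
ee_pos: [493.1, -160.6, 122.7]
tcp_rot: [-3.14, -0.002, 1.808]
force: [0.7, 0.9, -0.1]
width: 88.1
finger_force: 0.0
```

Request:
{"op": "jog_arm", "data": {
  "series": [
    {"linear": [-0.2,-1.6,0],"angular": [0,0,0],"hand": 1},
    {"linear": [-0.37,-3.2,0],"angular": [0,0,0],"hand": 1},
    {"linear": [-0.5,-4.2,0],"angular": [0,0,0],"hand": 1},
    {"linear": [-0.5,-4.56,0],"angular": [0,0,0],"hand": 1},
    {"linear": [-0.5,-4.56,0],"angular": [0,0,0],"hand": 1},
    {"linear": [-0.5,-4.56,0],"angular": [0,0,0],"hand": 1},
    {"linear": [-0.5,-4.56,-0.6],"angular": [0,0,0],"hand": 1},
    {"linear": [-0.5,-4.56,-1.1],"angular": [0,0,0],"hand": 1},
    {"linear": [-0.5,-4.56,-1.1],"angular": [0,0,0],"hand": 1},
    {"linear": [-0.5,-4.56,-1.1],"angular": [0,0,0],"hand": 1}
  ]
}}

```text
time_s: 10.57
ee_pos: [481.5, -271.1, 95.4]
tcp_rot: [-3.14, -0.003, 1.81]
force: [-0.0, -0.1, 0.8]
width: 88.1
finger_force: 0.0
```

Request:
{"op": "jog_arm", "data": {
  "series": [
    {"linear": [0,0,-0.6],"angular": [0,0,0],"hand": 1},
    {"linear": [0,0,-1.8],"angular": [0,0,0],"hand": 1},
    {"linear": [0,0,-2.7],"angular": [0,0,0],"hand": 1},
    {"linear": [0,0,-3.06],"angular": [0,0,0],"hand": 1},
    {"linear": [0,0,-3.06],"angular": [0,0,0],"hand": 0.4},
    {"linear": [0,0,-3.06],"angular": [0,0,0],"hand": -0.8},
    {"linear": [0,0,-3.06],"angular": [0,0,0],"hand": -0.8},
    {"linear": [0,0,-3.06],"angular": [0,0,0],"hand": -0.8},
    {"linear": [0,0,-3.06],"angular": [0,0,0],"hand": -0.8},
    {"linear": [0,0,-3.06],"angular": [0,0,0],"hand": -0.8}
  ]
}}

```text
time_s: 11.4
ee_pos: [482.5, -273.8, 21.3]
tcp_rot: [3.141, 0.002, 1.808]
force: [-0.3, 0.4, 5.8]
width: 51.3
finger_force: 30.0
```

Request:
{"op": "jog_arm", "data": {
  "series": [
    {"linear": [0,0,0],"angular": [0,0,0],"hand": -0.8},
    {"linear": [0,0,0],"angular": [0,0,0],"hand": -0.8},
    {"linear": [0,0,0],"angular": [0,0,0],"hand": -0.8},
    {"linear": [0,0,0],"angular": [0,0,0],"hand": -0.8},
    {"linear": [0,0,0.6],"angular": [0,0,0],"hand": -0.8},
    {"linear": [0,0,1.6],"angular": [0,0,0],"hand": -0.8},
    {"linear": [0,0,2.8],"angular": [0,0,0],"hand": -0.8},
    {"linear": [0,0,3.8],"angular": [0,0,0],"hand": -0.8},
    {"linear": [0,0,4.2],"angular": [0,0,0],"hand": -0.8},
    {"linear": [0,0,4.2],"angular": [0,0,0],"hand": -0.8}
  ]
}}

```text
time_s: 12.23
ee_pos: [483.3, -274.3, 127.5]
tcp_rot: [3.139, 0.004, 1.808]
force: [-0.0, -0.0, -4.3]
width: 51.0
finger_force: 30.0
```

Request:
{"op": "jog_arm", "data": {
  "series": [
    {"linear": [0.27,1.6,0],"angular": [0,0,0],"hand": -0.8},
    {"linear": [0.55,3.2,0],"angular": [0,0,0],"hand": -0.8},
    {"linear": [0.82,4.8,0],"angular": [0,0,0],"hand": -0.8},
    {"linear": [1.1,6.4,0],"angular": [0,0,0],"hand": -0.8},
    {"linear": [1.37,8,0],"angular": [0,0,0],"hand": -0.8},
    {"linear": [1.65,9.6,0],"angular": [0,0,0],"hand": -0.8},
    {"linear": [1.92,11.2,0],"angular": [0,0,0],"hand": -0.8},
    {"linear": [2.2,12.8,0],"angular": [0,0,0],"hand": -0.8},
    {"linear": [2.47,14.4,0],"angular": [0,0,0],"hand": -0.8},
    {"linear": [2.74,16,0],"angular": [0,0,0],"hand": -0.8}
  ]
}}

```text
time_s: 13.07
ee_pos: [548.8, 128.8, 122.4]
tcp_rot: [-3.138, -0.001, 1.808]
force: [1.1, 0.4, -4.2]
width: 51.3
finger_force: 30.0
```

Request:
{"op": "jog_arm", "data": {
  "series": [
    {"linear": [0.3,1.4,0],"angular": [0,0,0],"hand": -0.8},
    {"linear": [0.3,1.72,0],"angular": [0,0,0],"hand": -0.8},
    {"linear": [0.3,1.72,0],"angular": [0,0,0],"hand": -0.8},
    {"linear": [0.3,1.72,0],"angular": [0,0,0],"hand": -0.8},
    {"linear": [0.3,1.72,-0.6],"angular": [0,0,0],"hand": -0.8},
    {"linear": [0.3,1.72,-1.4],"angular": [0,0,0],"hand": -0.8},
    {"linear": [0.3,1.72,-2],"angular": [0,0,0],"hand": -0.8},
    {"linear": [0.3,1.72,-2.3],"angular": [0,0,0],"hand": -0.8},
    {"linear": [0.3,1.72,-2.4],"angular": [0,0,0],"hand": -0.8},
    {"linear": [0.3,1.72,-2.4],"angular": [0,0,0],"hand": -0.8}
  ]
}}

```text
time_s: 13.9
ee_pos: [557.5, 168.5, 64.3]
tcp_rot: [-3.14, -0.0, 1.807]
force: [-0.2, 0.2, -4.3]
width: 51.3
finger_force: 30.0
```

Request:
{"op": "jog_arm", "data": {
  "series": [
    {"linear": [0,0,-0.2],"angular": [0,0,0],"hand": -0.8},
    {"linear": [0,0,-0.4],"angular": [0,0,0],"hand": -0.8},
    {"linear": [0,0,-0.6],"angular": [0,0,0],"hand": -0.8},
    {"linear": [0,0,-0.8],"angular": [0,0,0],"hand": -0.8},
    {"linear": [0,0,-0.95],"angular": [0,0,0],"hand": -0.8},
    {"linear": [0,0,-1.1],"angular": [0,0,0],"hand": -0.8},
    {"linear": [0,0,-1.2],"angular": [0,0,0],"hand": -0.8},
    {"linear": [0,0,-1.24],"angular": [0,0,0],"hand": -0.8},
    {"linear": [0,0,-1.24],"angular": [0,0,0],"hand": -0.8},
    {"linear": [0,0,-1.24],"angular": [0,0,0],"hand": -0.8}
  ]
}}

```text
time_s: 14.73
ee_pos: [558.8, 169.1, 36.3]
tcp_rot: [3.141, 0.002, 1.809]
force: [-6.6, -4.5, 13.5]
width: 51.4
finger_force: 30.3
```

Request:
{"op": "jog_arm", "data": {
  "series": [
    {"linear": [0,0,0],"angular": [0,0,0],"hand": 0.7},
    {"linear": [0,0,0],"angular": [0,0,0],"hand": 0.7},
    {"linear": [0,0,0],"angular": [0,0,0],"hand": 0.7},
    {"linear": [0,0,0],"angular": [0,0,0],"hand": 0.7},
    {"linear": [0,0,0.4],"angular": [0,0,0],"hand": 0.7},
    {"linear": [0,0,1.2],"angular": [0,0,0],"hand": 0.7},
    {"linear": [0,0,2.4],"angular": [0,0,0],"hand": 0.7},
    {"linear": [0,0,3.4],"angular": [0,0,0],"hand": 1},
    {"linear": [0,0,3.64],"angular": [0,0,0],"hand": 1},
    {"linear": [0,0,3.64],"angular": [0,0,0],"hand": 1}
  ]
}}

```text
time_s: 15.57
ee_pos: [560.0, 170.1, 128.1]
tcp_rot: [3.136, 0.001, 1.808]
force: [-0.5, -0.5, -0.0]
width: 87.9
finger_force: 0.0
```

```bash
python3 chk.py bc pics/s4.png
```

```text
scene d [ 481.5 -196.1] 0.93
scene c [558.4 169.8] 0.93
scene b [537.2 241.5] 0.95
scene a [ 482.5 -126.3] 0.85
top d [ 483.  -196.1] 0.89
top b [530.4 249.3] 0.47
top a [ 483.5 -125.4] 0.81
top c [554.8 145.3] 0.13
15.7667 [556.72844118 169.67219608 123.29618423] [-1.40310363 -0.51637101 -0.88576404]
```

View pics/s4.png

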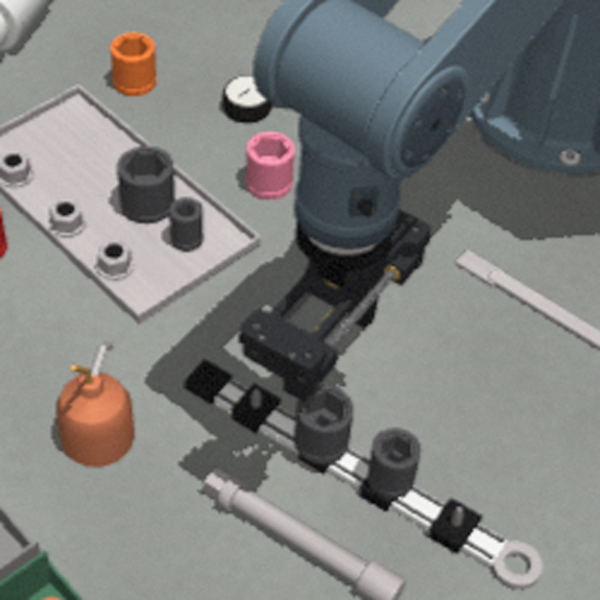

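Socket c stands on clip3 at crop (323,425) and b on clip2 at (395,463), both upright. Next is d.

Request:
{"op": "jog_arm", "data": {
  "series": [
    {"linear": [-0.3,-1.6,0],"angular": [0,0,0],"hand": 1},
    {"linear": [-0.66,-3.2,0],"angular": [0,0,0],"hand": 1},
    {"linear": [-1,-4.8,0],"angular": [0,0,0],"hand": 1},
    {"linear": [-1.32,-6.4,0],"angular": [0,0,0],"hand": 1},
    {"linear": [-1.65,-8,0],"angular": [0,0,0],"hand": 1},
    {"linear": [-2,-9.6,0],"angular": [0,0,0],"hand": 1},
    {"linear": [-2.3,-11.2,0],"angular": [0,0,0],"hand": 1},
    {"linear": [-2.65,-12.8,0],"angular": [0,0,0],"hand": 1},
    {"linear": [-3,-14.2,0],"angular": [0,0,0],"hand": 1},
    {"linear": [-3.03,-14.64,0],"angular": [0,0,0],"hand": 1}
  ]
}}

```text
time_s: 16.6
ee_pos: [480.2, -200.1, 123.7]
tcp_rot: [-3.139, -0.001, 1.804]
force: [-1.0, -1.0, -0.5]
width: 88.1
finger_force: 0.0
```

Request:
{"op": "jog_arm", "data": {
  "series": [
    {"linear": [0,0,0],"angular": [0,0,0],"hand": 1},
    {"linear": [0,0,0],"angular": [0,0,0],"hand": 1},
    {"linear": [0,0,0],"angular": [0,0,0],"hand": 1},
    {"linear": [0,0,-0.6],"angular": [0,0,0],"hand": 1},
    {"linear": [0,0,-1.4],"angular": [0,0,0],"hand": 1},
    {"linear": [0,0,-2.2],"angular": [0,0,0],"hand": 1},
    {"linear": [0,0,-3],"angular": [0,0,0],"hand": 1},
    {"linear": [0,0,-3.7],"angular": [0,0,0],"hand": 1},
    {"linear": [0,0,-4.2],"angular": [0,0,0],"hand": 1},
    {"linear": [0,0,-4.2],"angular": [0,0,0],"hand": 1}
  ]
}}

```text
time_s: 17.43
ee_pos: [480.6, -192.7, 17.2]
tcp_rot: [-3.138, -0.005, 1.811]
force: [-1.3, 0.7, -0.2]
width: 88.3
finger_force: 0.0
```

Request:
{"op": "jog_arm", "data": {
  "series": [
    {"linear": [0,0,0],"angular": [0,0,0],"hand": -0.5},
    {"linear": [0,0,0],"angular": [0,0,0],"hand": -0.5},
    {"linear": [0,0,0],"angular": [0,0,0],"hand": -0.5},
    {"linear": [0,0,0],"angular": [0,0,0],"hand": -0.5},
    {"linear": [0,0,0],"angular": [0,0,0],"hand": -0.5},
    {"linear": [0,0,0],"angular": [0,0,0],"hand": -0.5},
    {"linear": [0,0,0.6],"angular": [0,0,0],"hand": -0.5},
    {"linear": [0,0,1.6],"angular": [0,0,0],"hand": -0.5},
    {"linear": [0,0,2.8],"angular": [0,0,0],"hand": -0.5},
    {"linear": [0,0,4.2],"angular": [0,0,0],"hand": -0.5}
  ]
}}

```text
time_s: 18.27
ee_pos: [480.1, -194.8, 123.7]
tcp_rot: [-3.138, -0.004, 1.808]
force: [0.4, -0.7, -6.8]
width: 62.0
finger_force: 31.0
```

Request:
{"op": "jog_arm", "data": {
  "series": [
    {"linear": [0.4,1.3,0],"angular": [0,0,0],"hand": -0.5},
    {"linear": [0.9,2.8,0],"angular": [0,0,0],"hand": -0.5},
    {"linear": [1.36,4.3,0],"angular": [0,0,0],"hand": -0.5},
    {"linear": [1.84,5.8,0],"angular": [0,0,0],"hand": -0.5},
    {"linear": [2.3,7.3,0],"angular": [0,0,0],"hand": -0.5},
    {"linear": [2.8,8.8,0],"angular": [0,0,0],"hand": -0.5},
    {"linear": [3.27,10.3,0],"angular": [0,0,0],"hand": -0.5},
    {"linear": [3.6,11.4,0],"angular": [0,0,0],"hand": -0.5},
    {"linear": [3.73,11.76,0],"angular": [0,0,0],"hand": -0.5},
    {"linear": [3.73,11.76,0],"angular": [0,0,0],"hand": -0.5}
  ]
}}

```text
time_s: 19.1
ee_pos: [574.8, 100.4, 123.9]
tcp_rot: [-3.14, -0.001, 1.812]
force: [-0.1, -1.2, -7.7]
width: 61.9
finger_force: 31.0
```

Request:
{"op": "jog_arm", "data": {
  "series": [
    {"linear": [0,0,0],"angular": [0,0,0],"hand": -0.5},
    {"linear": [0,0,0],"angular": [0,0,0],"hand": -0.5},
    {"linear": [0,0,-0.6],"angular": [0,0,0],"hand": -0.5},
    {"linear": [0,0,-1.3],"angular": [0,0,0],"hand": -0.5},
    {"linear": [0,0,-1.9],"angular": [0,0,0],"hand": -0.5},
    {"linear": [0,0,-2.3],"angular": [0,0,0],"hand": -0.5},
    {"linear": [0,0,-2.4],"angular": [0,0,0],"hand": -0.5},
    {"linear": [0,0,-2.4],"angular": [0,0,0],"hand": -0.5},
    {"linear": [0,0,-2.4],"angular": [0,0,0],"hand": -0.5},
    {"linear": [0,0,-2.4],"angular": [0,0,0],"hand": -0.5}
  ]
}}

```text
time_s: 19.93
ee_pos: [576.5, 97.5, 66.3]
tcp_rot: [3.14, 0.001, 1.808]
force: [0.4, 0.3, -7.2]
width: 62.0
finger_force: 31.0
```

Request:
{"op": "jog_arm", "data": {
  "series": [
    {"linear": [0,0,-0.2],"angular": [0,0,0],"hand": -0.5},
    {"linear": [0,0,-0.4],"angular": [0,0,0],"hand": -0.5},
    {"linear": [0,0,-0.6],"angular": [0,0,0],"hand": -0.5},
    {"linear": [0,0,-0.8],"angular": [0,0,0],"hand": -0.5},
    {"linear": [0,0,-0.95],"angular": [0,0,0],"hand": -0.5},
    {"linear": [0,0,-1.1],"angular": [0,0,0],"hand": -0.5},
    {"linear": [0,0,-1.2],"angular": [0,0,0],"hand": -0.5},
    {"linear": [0,0,-1.24],"angular": [0,0,0],"hand": -0.5},
    {"linear": [0,0,-1.24],"angular": [0,0,0],"hand": -0.5},
    {"linear": [0,0,-1.24],"angular": [0,0,0],"hand": -0.5}
  ]
}}

```text
time_s: 20.77
ee_pos: [575.8, 97.0, 36.1]
tcp_rot: [-3.141, 0.001, 1.809]
force: [-8.0, -3.8, 10.9]
width: 62.0
finger_force: 30.0
```

Request:
{"op": "jog_arm", "data": {
  "series": [
    {"linear": [0,0,0],"angular": [0,0,0],"hand": 0.8},
    {"linear": [0,0,0],"angular": [0,0,0],"hand": 0.8},
    {"linear": [0,0,0],"angular": [0,0,0],"hand": 0.8},
    {"linear": [0,0,0],"angular": [0,0,0],"hand": 0.8},
    {"linear": [0,0,0.4],"angular": [0,0,0],"hand": 0.8},
    {"linear": [0,0,1.2],"angular": [0,0,0],"hand": 0.8},
    {"linear": [0,0,2.4],"angular": [0,0,0],"hand": 0.8},
    {"linear": [0,0,3.4],"angular": [0,0,0],"hand": 0.8},
    {"linear": [0,0,3.64],"angular": [0,0,0],"hand": 0.8},
    {"linear": [0,0,3.64],"angular": [0,0,0],"hand": 0.8}
  ]
}}

```text
time_s: 21.6
ee_pos: [577.6, 97.9, 128.2]
tcp_rot: [3.136, 0.001, 1.809]
force: [0.1, 0.7, -0.1]
width: 79.2
finger_force: 0.0
```

Request:
{"op": "jog_arm", "data": {
  "series": [
    {"linear": [-0.5,-1.2,0],"angular": [0,0,0],"hand": 0.8},
    {"linear": [-1.04,-2.5,0],"angular": [0,0,0],"hand": 0.8},
    {"linear": [-1.66,-4,0],"angular": [0,0,0],"hand": 0.8},
    {"linear": [-2.3,-5.5,0],"angular": [0,0,0],"hand": 0.8},
    {"linear": [-2.9,-7,0],"angular": [0,0,0],"hand": 0.8},
    {"linear": [-3.5,-8.4,0],"angular": [0,0,0],"hand": 0.8},
    {"linear": [-3.72,-8.94,0],"angular": [0,0,0],"hand": 0.8},
    {"linear": [-3.72,-8.94,0],"angular": [0,0,0],"hand": 0.8},
    {"linear": [-3.72,-8.94,0],"angular": [0,0,0],"hand": 0.8},
    {"linear": [-3.72,-8.94,0],"angular": [0,0,0],"hand": 0.8}
  ]
}}

```text
time_s: 22.43
ee_pos: [482.2, -124.8, 124.2]
tcp_rot: [-3.141, -0.001, 1.808]
force: [0.5, 0.9, 0.7]
width: 79.3
finger_force: 0.0
```

Request:
{"op": "jog_arm", "data": {
  "series": [
    {"linear": [0,0,-0.6],"angular": [0,0,0],"hand": 0.8},
    {"linear": [0,0,-1.4],"angular": [0,0,0],"hand": 0.8},
    {"linear": [0,0,-2.2],"angular": [0,0,0],"hand": 0.8},
    {"linear": [0,0,-3],"angular": [0,0,0],"hand": 0.8},
    {"linear": [0,0,-3.7],"angular": [0,0,0],"hand": 0.8},
    {"linear": [0,0,-4.2],"angular": [0,0,0],"hand": 0.8},
    {"linear": [0,0,-4.2],"angular": [0,0,0],"hand": 0.8},
    {"linear": [0,0,-4.2],"angular": [0,0,0],"hand": 0.8},
    {"linear": [0,0,-4.2],"angular": [0,0,0],"hand": -0.9},
    {"linear": [0,0,-4.2],"angular": [0,0,0],"hand": -0.9}
  ]
}}

```text
time_s: 23.27
ee_pos: [483.5, -125.6, 21.1]
tcp_rot: [3.14, 0.001, 1.809]
force: [0.2, -0.4, -0.1]
width: 68.1
finger_force: 0.0
```

Request:
{"op": "jog_arm", "data": {
  "series": [
    {"linear": [0,0,0],"angular": [0,0,0],"hand": -0.9},
    {"linear": [0,0,0],"angular": [0,0,0],"hand": -0.9},
    {"linear": [0,0,0],"angular": [0,0,0],"hand": -0.9},
    {"linear": [0,0,0],"angular": [0,0,0],"hand": -0.9},
    {"linear": [0,0,0],"angular": [0,0,0],"hand": -0.9},
    {"linear": [0,0,0],"angular": [0,0,0],"hand": -0.9},
    {"linear": [0,0,0.6],"angular": [0,0,0],"hand": -0.9},
    {"linear": [0,0,1.6],"angular": [0,0,0],"hand": -0.9},
    {"linear": [0,0,2.8],"angular": [0,0,0],"hand": -0.9},
    {"linear": [0,0,4.2],"angular": [0,0,0],"hand": -0.9}
  ]
}}

```text
time_s: 24.1
ee_pos: [480.7, -124.8, 124.4]
tcp_rot: [-3.138, -0.003, 1.808]
force: [-0.1, -0.8, -2.9]
width: 34.6
finger_force: 30.0
```

```bash
python3 chk.py bcd pics/s5.png
```

```text
scene b [537.8 242. ] 0.94
scene d [575.1  97. ] 0.96
scene c [558.  170.1] 0.88
top d [576.7  96.9] 0.86
top b [538.2 241.4] 0.84
24.3 [ 482.79645646 -125.8824027   125.52835071] [ 0.31255395 -0.62041756 -2.2960372 ]
```

View pics/s5.png

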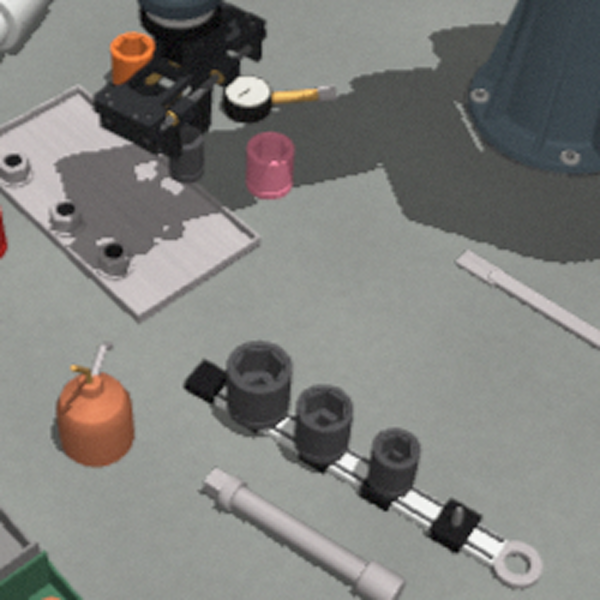

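Sockets d (259,385), c (323,425) and b (395,463) all stand upright on their clips, and the can hasn't moved. Socket a is in the gripper, so I'll take it to clip1.

Request:
{"op": "jog_arm", "data": {
  "series": [
    {"linear": [0.14,1.5,0],"angular": [0,0,0],"hand": -0.9},
    {"linear": [0.29,3.1,0],"angular": [0,0,0],"hand": -0.9},
    {"linear": [0.44,4.7,0],"angular": [0,0,0],"hand": -0.9},
    {"linear": [0.59,6.3,0],"angular": [0,0,0],"hand": -0.9},
    {"linear": [0.74,7.9,0],"angular": [0,0,0],"hand": -0.9},
    {"linear": [0.89,9.5,0],"angular": [0,0,0],"hand": -0.9},
    {"linear": [1.04,11.1,0],"angular": [0,0,0],"hand": -0.9},
    {"linear": [1.19,12.7,0],"angular": [0,0,0],"hand": -0.9},
    {"linear": [1.34,14.3,0],"angular": [0,0,0],"hand": -0.9},
    {"linear": [1.5,15.9,0],"angular": [0,0,0],"hand": -0.9}
  ]
}}

```text
time_s: 25.13
ee_pos: [518.0, 273.3, 122.2]
tcp_rot: [-3.137, 0.0, 1.808]
force: [0.3, 0.6, -2.3]
width: 34.4
finger_force: 30.0
```

Request:
{"op": "jog_arm", "data": {
  "series": [
    {"linear": [0.14,1.3,0],"angular": [0,0,0],"hand": -0.9},
    {"linear": [0.14,1.68,0],"angular": [0,0,0],"hand": -0.9},
    {"linear": [0.14,1.68,0],"angular": [0,0,0],"hand": -0.9},
    {"linear": [0.14,1.68,0],"angular": [0,0,0],"hand": -0.9},
    {"linear": [0.14,1.68,-0.6],"angular": [0,0,0],"hand": -0.9},
    {"linear": [0.14,1.68,-1.4],"angular": [0,0,0],"hand": -0.9},
    {"linear": [0.14,1.68,-2],"angular": [0,0,0],"hand": -0.9},
    {"linear": [0.14,1.68,-2.3],"angular": [0,0,0],"hand": -0.9},
    {"linear": [0.14,1.68,-2.4],"angular": [0,0,0],"hand": -0.9},
    {"linear": [0.14,1.68,-2.4],"angular": [0,0,0],"hand": -0.9}
  ]
}}

```text
time_s: 25.97
ee_pos: [523.2, 312.4, 64.4]
tcp_rot: [-3.14, 0.0, 1.807]
force: [0.6, 0.2, -1.7]
width: 34.4
finger_force: 30.0
```

Request:
{"op": "jog_arm", "data": {
  "series": [
    {"linear": [0,0,-0.2],"angular": [0,0,0],"hand": -0.9},
    {"linear": [0,0,-0.4],"angular": [0,0,0],"hand": -0.9},
    {"linear": [0,0,-0.6],"angular": [0,0,0],"hand": -0.9},
    {"linear": [0,0,-0.8],"angular": [0,0,0],"hand": -0.9},
    {"linear": [0,0,-0.95],"angular": [0,0,0],"hand": -0.9},
    {"linear": [0,0,-1.1],"angular": [0,0,0],"hand": -0.9},
    {"linear": [0,0,-1.2],"angular": [0,0,0],"hand": -0.9},
    {"linear": [0,0,-1.24],"angular": [0,0,0],"hand": -0.9},
    {"linear": [0,0,-1.24],"angular": [0,0,0],"hand": -0.9},
    {"linear": [0,0,-1.24],"angular": [0,0,0],"hand": -0.9}
  ]
}}

```text
time_s: 26.8
ee_pos: [523.5, 314.0, 35.3]
tcp_rot: [-3.141, 0.0, 1.809]
force: [-3.2, -1.5, 7.9]
width: 34.3
finger_force: 30.0
```

Seated. I'll release and lift, then move clear towards the robot.

Request:
{"op": "jog_arm", "data": {
  "series": [
    {"linear": [0,0,0],"angular": [0,0,0],"hand": 0.5},
    {"linear": [0,0,0],"angular": [0,0,0],"hand": 0.5},
    {"linear": [0,0,0],"angular": [0,0,0],"hand": 0.5},
    {"linear": [0,0,0],"angular": [0,0,0],"hand": 0.5},
    {"linear": [0,0,0.4],"angular": [0,0,0],"hand": 0.5},
    {"linear": [0,0,1.2],"angular": [0,0,0],"hand": 0.5},
    {"linear": [0,0,2.4],"angular": [0,0,0],"hand": 0.5},
    {"linear": [0,0,3.6],"angular": [0,0,0],"hand": 0.5},
    {"linear": [0,0,4.8],"angular": [0,0,0],"hand": 0.5},
    {"linear": [0,0,4.8],"angular": [0,0,0],"hand": 0.5}
  ]
}}

```text
time_s: 27.63
ee_pos: [527.5, 315.4, 162.2]
tcp_rot: [3.13, -0.001, 1.808]
force: [0.6, 0.2, 0.8]
width: 66.3
finger_force: 0.0
```

Request:
{"op": "jog_arm", "data": {
  "series": [
    {"linear": [-1,-1.2,0],"angular": [0,0,0],"hand": 0.5},
    {"linear": [-2,-2.4,0],"angular": [0,0,0],"hand": 0.5},
    {"linear": [-3,-3.6,0],"angular": [0,0,0],"hand": 0.5},
    {"linear": [-4,-4.8,0],"angular": [0,0,0],"hand": 0.5},
    {"linear": [-5,-6,0],"angular": [0,0,0],"hand": 0.5},
    {"linear": [-5,-7,0],"angular": [0,0,0],"hand": 0.5},
    {"linear": [-5,-8,0],"angular": [0,0,0],"hand": 0.5},
    {"linear": [-5,-8,0],"angular": [0,0,0],"hand": 0.5},
    {"linear": [-5,-8,0],"angular": [0,0,0],"hand": 0.5},
    {"linear": [-5,-8,0],"angular": [0,0,0],"hand": 0.5}
  ]
}}

```text
time_s: 28.47
ee_pos: [398.8, 114.1, 154.4]
tcp_rot: [3.141, -0.0, 1.808]
force: [0.4, -0.2, -0.2]
width: 66.1
finger_force: 0.0
```

```bash
python3 chk.py abcd pics/s6.png
```

```text
scene c [558.2 169. ] 0.96
scene d [574.6  96.2] 0.95
scene a [522.5 314.5] 0.85
scene b [537.7 241.8] 0.95
top d [576.1  98. ] 0.77
top c [558.8 168.6] 0.89
top b [538.3 242. ] 0.85
top a [525.5 314.9] 0.82
28.6667 [398.45228493 114.62679068 153.99907572] [-0.01137459  0.86514089  0.35668914]
```

View pics/s6.png

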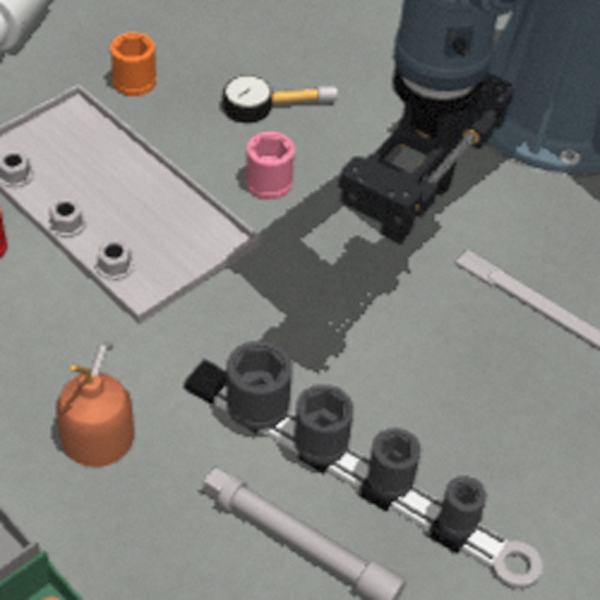

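All four sockets stand upright on their clips, from the eye at (518,563): a (463,505), b (395,463), c (323,425), d (259,385). The can hasn't moved and the arm is clear.

```bash
python3 -c "
from station import ctrl
print(ctrl.hand_in())"
```

```text
the job is handed in; nothing more can be done
None
```

I handed the job in at about 29 s: the last images show all four sockets upright on the rail in size order, smallest next to the eye, and the oil can where it was; a mistyped row briefly drove the gripper down while releasing b, which now sits about 4 mm off where I set it, and I couldn't read the peak force.

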